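# Put the ring gauges back in their cases

### The arm

A 7-joint arm with a two-finger parallel gripper is mounted at the origin on the work surface. World frame = base frame: x ahead of the robot, y to its left, z up, the work surface at z = 0. Lengths are in m, angles in rad, forces in N, time in s.
With the tool pointing down it reaches from about 0.35 to 0.9 m from the base axis. Payload 8.1 kg.
Tool frame: the origin (TCP) lies where the fingers leave the gripper's body, on its centre line; the fingertips stand 66 mm ahead of it and the grasp point (between the pads) lies 47 mm ahead of it; z points along the fingers, y is the line along which they close (so a half turn about z gives the same grasp; the last joint's range is limited). The gripper opens to 92 mm and grips with 3 to 60 N. Pads are 19 mm wide; open, the fingers measure 130 mm over their backs; the gripper's body (75 mm by 190 mm) begins 47 mm behind the grasp point.
Start: joints at [1.134, 0.434, 0.025, 1.573, -0.012, 1.134, -0.075], TCP at [0.205, -0.591, 0.292] pointing down, gripper open.
Joint ranges: [-2.62, 2.62], [-0.44, 2.09], [-1.27, 1.32], [0.08, 2.57], [-1.32, 4.46], [0.12, 2], [-2.74, 2.74]. Speed limits (rad/s): [2.22, 2.22, 3.01, 3.01, 3.14, 3.14, 3.14].

### API

Orientations are given as a rotation vector (axis times angle).
In Python, from cell import arm gives the robot as it stands.
- The arm moves only by the tool send_rows, never from a script. Its argument "motion" is text: rows parted by semicolons, each of 7 numbers parted by spaces: the closure, from 0 (fully open) to 1 (shut), then the shift along the world's x, y, z in m, then the turn, a rotation vector about the world's x, y, z in degrees. A call has 1 to 5 rows; each row shifts and turns the commanded pose from where the row before left it; what a row does not reach is not made up. A row lasts 1/8 s, in which the tool goes at most 62.5 mm and 10.7 degrees, less where a joint would pass 70% of its speed; a pose out of reach is approached as far as the arm can. A call is refused whole if a number of a shift passes 0.0625 or a number of a turn 10.7, either way. A call with a gripper value outside its range is refused whole. The fingers move at their own pace and stop on an object; "force" is the grip in N (left out, the last holds). Time passes only in rows, so rows that do not move let the fingers close. It gives the time, the measured TCP pose, the force, the opening and the grip force at its end, in the units of the state.
- arm.observe(): the state, without advancing time (a new reading comes with each control period).
- arm.get_image(name): name is "scene" or "top" or "wrist"; returns (picture, depth): 400x640x3 uint8, blue, green, red; 400x640 float32, m along the optical axis (not along the pixel's ray), 0 where there is no reading.
- arm.camera_model(name): a dict with "fx", "fy", "cx", "cy" (pixels), "D" ([k1, k2, p1, p2, k3] as OpenCV has them; the pictures are not rectified), "view" (4x4, takes a point from world to camera coordinates). Camera axes: x right, y down, z forward; pixel columns grow to the right and rows downward; lengths in m; the calibration is good to about 2 mm. A picture is of the moment at which its call begins: read the wrist's pose just before it. camera_model takes no time and is no camera call; for the wrist camera it gives the pose at the moment of the call.
- arm.sign_off(): hands the job in; it is judged then, once.
The state is a dict: "clock": time; "joints": joint angles; "dq": joint speeds; "joint_efforts": joint torques, N m; "position": TCP position; "ee_rot": TCP orientation; "force": force on the tool from outside, world axes, zero at the start; "ft_torque": the same for the moment, N m; "width": opening from 0.0 (shut) to 1.0 (fully open); "gripper_force": force on a finger pad.
Only numpy, scipy, OpenCV 4.12 (cv2) and the standard library are available. Lean on these libraries where they do the work, as an engineer would, in place of code of your own. Each camera call takes 0.05 s, during which the arm holds its last target. There are 200 camera calls.

### The job

The bore check is finished: put the four polished steel ring gauges away, each lying flat in the round foam recess of the open case that belongs to its size, from the smallest ring in the smallest case up to the largest in the largest. They are precision gauges, so set them down gently without dropping any, and leave the ball bearing and the brass bushing lying where they are.

Things in the scene. Friction and masses are not known exactly. Their poses are not given: they have to be found in the camera images.
- ring_xs: The smallest steel ring gauge: a plain polished steel ring with a dark knurled band round its rim, outside diameter 28 mm, bore 10 mm, 18 mm high, lying flat on the table. Loose. Origin: centre of its underside; z is its axis, up.
- ring_s: The second smallest steel ring gauge: a plain polished steel ring with a dark knurled band round its rim, outside diameter 40 mm, bore 18 mm, 20 mm high, lying flat on the table. Loose. Origin: centre of its underside; z is its axis, up.
- ring_m: The second largest steel ring gauge: a plain polished steel ring with a dark knurled band round its rim, outside diameter 52 mm, bore 26 mm, 22 mm high, lying flat on the table. Loose. Origin: centre of its underside; z is its axis, up.
- ring_l: The largest steel ring gauge: a plain polished steel ring with a dark knurled band round its rim, outside diameter 64 mm, bore 36 mm, 24 mm high, lying flat on the table. Loose. Origin: centre of its underside; z is its axis, up.
- case_xs: Case of the smallest ring: fixed wooden box with blue foam, 70 mm square, 24 mm high; its empty lid, same size, lies open on its +x side. The ring belongs in the round recess in the foam (its floor black): 39 mm across, 7 mm deep (floor 17 mm and foam top 24 mm above the underside; a seated ring stands 11 mm proud). Origin: underside of the box, straight below the recess's centre; z up.
- case_s: Case of the second smallest ring: fixed wooden box with blue foam, 82 mm square, 24 mm high; its empty lid, same size, lies open on its +x side. The ring belongs in the round recess in the foam (its floor black): 51 mm across, 7 mm deep (floor 17 mm and foam top 24 mm above the underside; a seated ring stands 13 mm proud). Origin: underside of the box, straight below the recess's centre; z up.
- case_m: Case of the second largest ring: fixed wooden box with blue foam, 94 mm square, 24 mm high; its empty lid, same size, lies open on its +x side. The ring belongs in the round recess in the foam (its floor black): 63 mm across, 7 mm deep (floor 17 mm and foam top 24 mm above the underside; a seated ring stands 15 mm proud). Origin: underside of the box, straight below the recess's centre; z up.
- case_l: Case of the largest ring: fixed wooden box with blue foam, 106 mm square, 24 mm high; its empty lid, same size, lies open on its +x side. The ring belongs in the round recess in the foam (its floor black): 75 mm across, 7 mm deep (floor 17 mm and foam top 24 mm above the underside; a seated ring stands 17 mm proud). Origin: underside of the box, straight below the recess's centre; z up.
- bearing: Ball bearing, stays where it is: steel with a black seal on its face, outside diameter 47 mm, bore 20 mm, 14 mm high, lying flat. Loose. Origin: centre of its underside.
- bushing: Brass flanged bushing, stays where it is: flange 56 mm across and 6 mm thick on the table, neck 38 mm across, 34 mm high in all. Loose. Origin: centre of its underside.

How it is judged:
At the end, for the whole second after the job is handed in: Each of the four rings lies flat (within 4.5 degrees) on the floor of the recess of its own case: centre within 10 mm of the recess's centre, underside 13 to 20 mm above the case's underside, at rest (under 0.02 m/s). The bearing and the bushing are within 15 mm of where they started (horizontal distance between ring_xs and case_xs below 0.01 m and z of ring_xs in the frame of case_xs between 0.013 and 0.02 m and angle between the z axis of ring_xs and the z axis of case_xs, either way round below 0.08 rad and linear speed of each of ring_xs, ring_s, ring_m, ring_l below 0.02 m/s and horizontal distance between ring_s and case_s below 0.01 m and z of ring_s in the frame of case_s between 0.013 and 0.02 m and angle between the z axis of ring_s and the z axis of case_s, either way round below 0.08 rad and horizontal distance between ring_m and case_m below 0.01 m and z of ring_m in the frame of case_m between 0.013 and 0.02 m and angle between the z axis of ring_m and the z axis of case_m, either way round below 0.08 rad and horizontal distance between ring_l and case_l below 0.01 m and z of ring_l in the frame of case_l between 0.013 and 0.02 m and angle between the z axis of ring_l and the z axis of case_l, either way round below 0.08 rad and distance of each of bearing, bushing from where it was at the start of the episode below 0.015 m); the robot touches nothing.
It fails at once if a ring gauge was dropped (it fell or flew free of the fingers at over 0.6 m/s, a fall of about 18 mm) ((linear speed of ring_xs above 0.6 m/s and contact force between the fingers and ring_xs below 0.5 N) or (linear speed of ring_s above 0.6 m/s and contact force between the fingers and ring_s below 0.5 N) or (linear speed of ring_m above 0.6 m/s and contact force between the fingers and ring_m below 0.5 N) or (linear speed of ring_l above 0.6 m/s and contact force between the fingers and ring_l below 0.5 N)).
It fails at once if the bearing or the brass bushing was shifted by more than 15 mm (distance of any of bearing, bushing from where it was at the start of the episode above 0.015 m).
It also fails if it takes over 104 s, if anything falls off the work surface, if the arm or the gripper's body presses on something with over 40 N, if the wrist force passes 120 N, or if a joint passes its speed limit or range.

## Working session

There is one attempt and no reset: what is moved stays moved. The work goes in short steps, Python scripts to look and compute and a tool call to move; the robot and the scene stay as the last step left them, time stands still between calls to the robot, and variables do not carry over. Pictures are saved under pics/ and viewed, at most 14 in all, crops included, and the job is handed in when it is done.

Besides the shell and the picture viewer there is one more tool, called after "Request:" as a command line: name --argument value ..., lists and objects as JSON in quotes. send_rows: Moves the arm, as the interface text tells. Its arguments: {"type":"object","properties":{"motion":{"type":"string"},"force":{"type":"number"}},"required":["motion"]}

```bash
mkdir -p pics; ls
python3 - <<'E'
from cell import arm
import cv2,numpy as np
for n in("scene","top"):
    p,d=arm.get_image(n); cv2.imwrite(f"pics/{n}0.png",p); np.save(f"pics/{n}0.npy",d)
    m=arm.camera_model(n); print(n,{k:np.round(v,4).tolist() for k,v in m.items()})
s=arm.observe(); print({k:np.round(v,3).tolist() for k,v in s.items()})
E
```

```text
pics
scene {'fx': 399.4318, 'fy': 399.4318, 'cx': 321.9632, 'cy': 193.0135, 'D': [-0.0935, 0.0, 0.0, 0.0, 0.0], 'view': [[0.5308, 0.8475, 0.0003, -0.2925], [0.6739, -0.4218, -0.6066, -0.325], [-0.514, 0.3222, -0.795, 1.2917], [0.0, 0.0, 0.0, 1.0]]}
top {'fx': 486.7296, 'fy': 486.7296, 'cx': 317.9348, 'cy': 203.7182, 'D': [0.036, 0.0, 0.0, 0.0, 0.0], 'view': [[-0.0182, -0.9998, -0.0118, 0.0126], [-0.9908, 0.0196, -0.134, 0.5094], [0.1342, 0.0092, -0.9909, 0.9818], [0.0, 0.0, 0.0, 1.0]]}
{'clock': 0.1, 'joints': [1.134, 0.435, 0.025, 1.574, -0.012, 1.134, -0.075], 'dq': [0.002, -0.003, 0.0, -0.002, -0.0, -0.001, -0.0], 'joint_efforts': [0.004, -66.913, 0.988, -31.515, -0.06, 0.037, 0.0], 'position': [0.205, -0.59, 0.292], 'ee_rot': [-3.097, -0.521, 0.0], 'force': [0.73, -1.218, -0.659], 'ft_torque': [0.022, -0.043, 0.014], 'gripper_force': 0.0, 'width': 0.996}
```

View pics/top0.png

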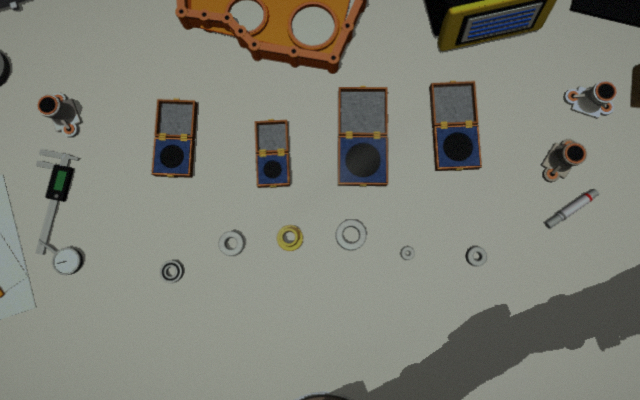

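View pics/scene0.png

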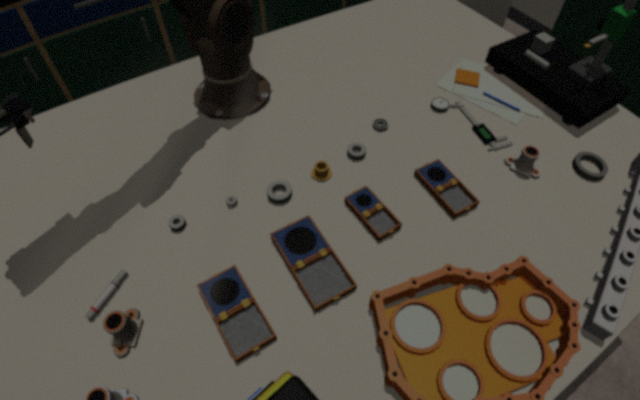

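Top view: cases at px s(172,155), xs(272,168), l(363,160), m(458,147). Rings are l(351,235), xs(407,253), probably m(232,243) and s(477,256). The bearing is probably at (172,271) and the bushing at (290,238). Next I measure using depth and masks.

```bash
cat > h.py <<'E'
import cv2,numpy as np
from cell import arm
def cast(m,uv,h):
    """pixels -> world points on plane z=h"""
    K=np.array([[m["fx"],0,m["cx"]],[0,m["fy"],m["cy"]],[0,0,1]]);V=np.array(m["view"])
    r=cv2.undistortPoints(np.float64(uv).reshape(-1,1,2),K,np.array(m["D"])).reshape(-1,2)
    d=np.c_[r,np.ones(len(r))]@V[:3,:3]; c=-V[:3,:3].T@V[:3,3]
    return c+d*((h-c[2])/d[:,2])[:,None]
def cloud(m,dep):
    K=np.array([[m["fx"],0,m["cx"]],[0,m["fy"],m["cy"]],[0,0,1]]);V=np.array(m["view"])
    g=np.indices(dep.shape)[::-1].reshape(2,-1).T.astype(float)
    r=cv2.undistortPoints(g.reshape(-1,1,2),K,np.array(m["D"])).reshape(-1,2)
    p=np.c_[r,np.ones(len(r))]*dep.reshape(-1,1)
    return ((p-V[:3,3])@V[:3,:3]).reshape(*dep.shape,3)
E
python3 - <<'E'
from h import *
m=arm.camera_model("top");p=cv2.imread("pics/top0.png");W=cloud(m,np.load("pics/top0.npy"))
z=W[...,2]; print("table z",np.median(z[200:300,100:500]),z[280:300,200:300].std())
H={'bearing?':(172,271,.014),'m':(232,243,.022),'bush':(290,238,.034),'l':(351,235,.024),'xs':(407,253,.018),'s':(477,256,.02)}
mask=(z>.007).astype(np.uint8);n,lab,st,ce=cv2.connectedComponentsWithStats(mask)
for k,(u,v,h) in H.items():
    ys,xs=np.mgrid[v-20:v+21,u-20:u+21]; zz=z[v-20:v+21,u-20:u+21]
    sel=zz>h*.6; c=np.c_[xs[sel],ys[sel]].astype(np.float32)
    (cc,r)=cv2.minEnclosingCircle(c); w=cast(m,[cc],h)[0]; e=cast(m,[(cc[0]+r+.5,cc[1])],h)[0]
    print(k,"n",sel.sum(),"ctr",np.round(cc,1),"xy",np.round(w[:2],4),"diam",round(2*np.hypot(*(e-w)[:2]),4),"ztop",np.round(np.percentile(zz[sel],[50,90]),4))
hsv=cv2.cvtColor(p,cv2.COLOR_BGR2HSV)
blue=cv2.inRange(hsv,(105,100,30),(130,255,255))
for k,(u,v) in {'s':(172,155),'xs':(272,168),'l':(363,160),'m':(458,147)}.items():
    a=np.zeros_like(blue);a[v-30:v+31,u-30:u+31]=blue[v-30:v+31,u-30:u+31]
    cs,_=cv2.findContours(a,cv2.RETR_CCOMP,cv2.CHAIN_APPROX_NONE)
    o=max(cs,key=cv2.contourArea); rect=cv2.minAreaRect(o)
    w=cast(m,[rect[0]],.024)[0]
    box=cast(m,cv2.boxPoints(rect),.024); L=np.linalg.norm(np.diff(box[:3],axis=0),axis=1)
    ed=box[1]-box[0]
    # recess: dark pixels inside filled hull
    f=np.zeros_like(blue);cv2.fillPoly(f,[cv2.convexHull(o)],255);f=cv2.erode(f,np.ones((5,5)))
    dk=(f>0)&(p.max(2)<60)
    cs,_=cv2.findContours(dk.astype(np.uint8),cv2.RETR_EXTERNAL,cv2.CHAIN_APPROX_NONE);q=max(cs,key=cv2.contourArea)
    mu=cv2.moments(q);c=(mu['m10']/mu['m00'],mu['m01']/mu['m00']);A=cv2.contourArea(q)
    wr=cast(m,[c],.0205)[0]
    print('case',k,'foam ctr',np.round(w[:2],4),'sides',np.round(L,4),'ang',round(np.degrees(np.arctan2(ed[1],ed[0])),1),'recess',np.round(c,1),np.round(wr[:2],4),'diam',round(2*np.sqrt(A/np.pi)*.00201,4))
c=p[210:300,150:500];cv2.imwrite("pics/c1.png",cv2.resize(np.vstack([p[210:300,150:325],p[210:300,325:500]]),None,fx=3.3,fy=3.3,interpolation=cv2.INTER_CUBIC))
E
```

```text
table z -3.146506937855273e-05 0.07704175101233689
bearing? n 362 ctr [172.8 276.8] xy [0.3646 0.3088] diam 0.0761 ztop [0.0134 0.0159]
m n 397 ctr [232.  241.5] xy [0.435  0.1843] diam 0.1045 ztop [0.0214 0.0244]
bush n 165 ctr [287.5 237.5] xy [0.4403 0.0672] diam 0.0835 ztop [0.0332 0.0365]
l n 531 ctr [348.6 236. ] xy [ 0.4418 -0.0599] diam 0.0985 ztop [0.0238 0.0264]
xs n 148 ctr [406.5 253.5] xy [ 0.4034 -0.1797] diam 0.1047 ztop [0.0175 0.0205]
s n 267 ctr [480.8 260.4] xy [ 0.3867 -0.3315] diam 0.0709 ztop [0.0198 0.0226]
case s foam ctr [0.6201 0.3143] sides [0.0717 0.0719] ang -2.7 recess [171.4 155.9] [0.6211 0.3155] diam 0.0466
case xs foam ctr [0.5872 0.0993] sides [0.0592 0.0583] ang -87.9 recess [271.9 169. ] [0.5883 0.1001] diam 0.0359
case l foam ctr [ 0.6042 -0.0948] sides [0.0942 0.0935] ang -91.3 recess [362.5 159.5] [ 0.6049 -0.0941] diam 0.0681
case m foam ctr [ 0.6286 -0.2965] sides [0.0849 0.083 ] ang -88.9 recess [457.5 146.2] [ 0.6295 -0.2973] diam 0.0581
```

View pics/c1.png

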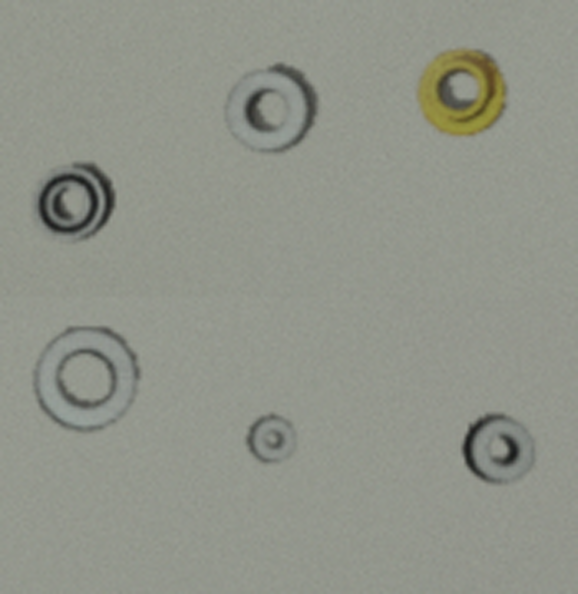

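The dark-faced part at (172,271) is the bearing; m, l, xs and s are confirmed by their look. The depth mask had speckle, so I'll redo the ring centres with a filter.

Run:
```python
from h import *
m=arm.camera_model("top");dep=np.load("pics/top0.npy");W=cloud(m,cv2.medianBlur(dep,3));z=W[...,2]
H={'bearing?':(172,271,.014),'m':(232,243,.022),'bush':(290,238,.034),'l':(351,235,.024),'xs':(407,253,.018),'s':(477,256,.02)}
for k,(u,v,h) in H.items():
    a=np.zeros(z.shape,np.uint8);a[v-22:v+23,u-22:u+23]=z[v-22:v+23,u-22:u+23]>h*.6
    cs,_=cv2.findContours(a,cv2.RETR_EXTERNAL,cv2.CHAIN_APPROX_NONE);o=cv2.convexHull(max(cs,key=cv2.contourArea))
    f=np.zeros_like(a);cv2.fillPoly(f,[o],1);ys,xs=np.nonzero(f);c=(xs.mean(),ys.mean());D=2*np.sqrt(len(xs)/np.pi)
    w=cast(m,[c,(c[0]+D/2,c[1])],h)
    print(k,np.round(c,1),np.round(w[0,:2],4),'diam',round(2*np.linalg.norm(w[1]-w[0]),4),'bearing-az dist',round(np.hypot(*w[0,:2]),3))
```

```text
bearing? [170.8 271.1] [0.3763 0.3132] diam 0.0492 bearing-az dist 0.49
m [230.4 242.9] [0.4321 0.1876] diam 0.0536 bearing-az dist 0.471
bush [288.  236.5] [0.4424 0.0661] diam 0.0388 bearing-az dist 0.447
l [350.1 234.2] [ 0.4454 -0.063 ] diam 0.0648 bearing-az dist 0.45
xs [407.6 252.7] [ 0.4051 -0.1821] diam 0.0295 bearing-az dist 0.444
s [476.6 255.7] [ 0.3965 -0.3235] diam 0.041 bearing-az dist 0.512
```

Request:
send_rows --motion "0 0.03 0.042 -0.02 0 0 0;0 0.03 0.042 -0.02 0 0 0;0 0.03 0.042 -0.02 0 0 0;0 0.03 0.042 -0.02 0 0 0;0 0.03 0.042 -0.02 0 0 0" --force 40

```text
clock: 0.72
position: [0.3554, -0.379, 0.1915]
ee_rot: [-3.098, -0.521, 0.0]
force: [1.1, -0.8, -0.4]
width: 1.002
gripper_force: 0.0
```

Request:
send_rows --motion "0 0.0215 0.0285 -0.02 0 0 0;0 0.02 0.0285 -0.02 0 0 0;0 0 0 -0.02 0 0 0;0 0 0 0 0 0 0"

```text
clock: 1.23
position: [0.3955, -0.3226, 0.131]
ee_rot: [-3.096, -0.523, 0.004]
force: [-0.5, -0.2, 0.2]
width: 1.005
gripper_force: 0.0
```

Run:
```python
from h import *
s=arm.observe();print(s["clock"],np.round(s["position"],4),np.round(s["ee_rot"],4),np.round(s["joints"],2))
m=arm.camera_model("wrist");p,d=arm.get_image("wrist");cv2.imwrite("pics/w1.png",p)
print(np.round(cast(m,[(320,200)],.02),3))
```

```text
1.225 [ 0.3955 -0.3226  0.131 ] [-3.0955 -0.5227  0.0039] [ 0.63  0.46 -0.07  2.02  0.05  0.67 -0.71]
[[ 0.409 -0.322  0.02 ]]
```

View pics/w1.png

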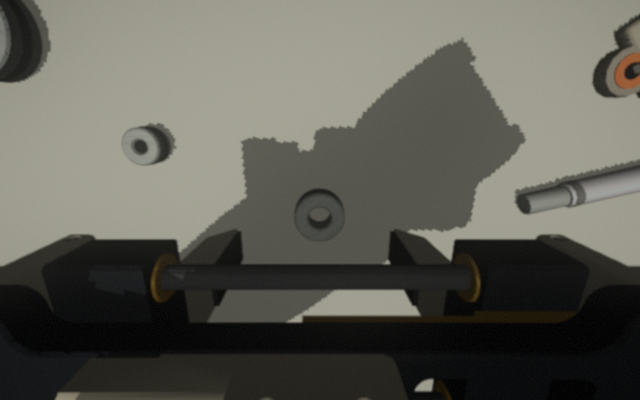

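The wrist view shows ring s at about (319,213), centred between the fingers. I'll check this by casting its position.

Run:
```python
from h import *
m=arm.camera_model("wrist");print(np.round(cast(m,[(319,211),(147,146),(320,189),(320,237)],.02),4))
```

```text
[[ 0.4003 -0.3249  0.02  ]
 [ 0.4062 -0.1897  0.02  ]
 [ 0.4172 -0.3197  0.02  ]
 [ 0.3797 -0.333   0.02  ]]
```

Request:
send_rows --motion "0 0 0 -0.025 0 0 0;0 0 0 -0.025 0 0 0;0 0 0 -0.0055 0 0 0;1 0 0 0 0 0 0;1 0 0 0 0 0 0" --force 40

```text
clock: 1.9
position: [0.3967, -0.3241, 0.0778]
ee_rot: [3.097, 0.521, 0.002]
force: [0.8, -0.0, 0.4]
width: 0.835
gripper_force: 0.0
```

Request:
send_rows --motion "1 0 0 0 0 0 0;1 0 0 0 0 0 0;1 0 0 0 0 0 0"

```text
clock: 2.28
position: [0.3963, -0.3236, 0.0769]
ee_rot: [3.098, 0.522, 0.0]
force: [-0.2, -1.0, 0.1]
width: 0.508
gripper_force: 0.0
```

Request:
send_rows --motion "1 0 0 -0.001 0 0 0;1 0 0 0 0 0 0;1 0 0 0 0 0 0"

```text
clock: 2.65
position: [0.3964, -0.3237, 0.0763]
ee_rot: [3.097, 0.522, 0.001]
force: [-0.2, 0.4, 9.7]
width: 0.422
gripper_force: 40.0
```

Request:
send_rows --motion "1 0 0 0.01 0 0 0;1 0 0 0.03 0 0 0;1 0.01 0.015 0.03 0 0 0;1 0.012 0.033 0.02 0 0 0;1 0.0196 0.05 0.01 0 0 0"

```text
clock: 3.28
position: [0.4381, -0.226, 0.1773]
ee_rot: [3.097, 0.516, 0.002]
force: [1.7, 0.6, -2.5]
width: 0.419
gripper_force: 40.0
```

Request:
send_rows --motion "1 0.02 0.055 0 0 0 0;1 0.02 0.055 0 0 0 0;1 0.02 0.055 0 0 0 0;1 0.02 0.055 0 0 0 0;1 0.02 0.055 0 0 0 0"

```text
clock: 3.9
position: [0.5381, 0.0512, 0.1761]
ee_rot: [3.098, 0.521, 0.0]
force: [0.6, 0.2, -0.5]
width: 0.419
gripper_force: 40.0
```

Request:
send_rows --motion "1 0.02 0.055 0 0 0 0;1 0.02 0.055 0 0 0 0;1 0.02 0.055 0 0 0 0;1 0.016 0.055 0 0 0 0;1 0.005 0.045 0 0 0 0"

```text
clock: 4.53
position: [0.619, 0.3168, 0.1757]
ee_rot: [-3.098, -0.523, 0.0]
force: [0.4, -0.1, -1.9]
width: 0.417
gripper_force: 40.0
```

Request:
send_rows --motion "1 0 0 0 0 0 0;1 0 0 0 0 0 0"

```text
clock: 4.78
position: [0.6186, 0.3137, 0.1755]
ee_rot: [3.097, 0.522, -0.001]
force: [-0.1, -0.4, -1.6]
width: 0.417
gripper_force: 40.0
```

Run:
```python
from h import *
m=arm.camera_model("wrist");p,d=arm.get_image("wrist");cv2.imwrite("pics/w2.png",p)
V=np.array(m["view"])
K=np.array([[m["fx"],0,m["cx"]],[0,m["fy"],m["cy"]],[0,0,1]])
s=arm.observe();x,y,z=s["position"]
# where ring top centre and recess centre should appear
q=np.array([[x,y,z-.0763+.02],[.6211,.3155,.0205],[.62,.3145,.024]])
print(cv2.projectPoints(q,cv2.Rodrigues(V[:3,:3])[0],V[:3,3],K,np.array(m["D"]))[0].round(1))
```

```text
[[[316.7 247.2]]

 [[314.1 197. ]]

 [[314.7 199.5]]]
```

View pics/w2.png

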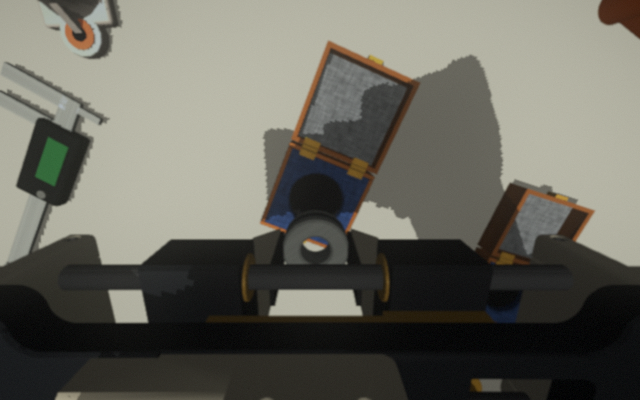

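Ring s is seen at about (316,241), 3 mm further forward than predicted. The recess is at about (317,196), slightly to the right of its prediction. I'll fit both precisely.

```bash
cat >> h.py <<'E'
def recess(p,m,box,ymax,h=.0205,thr=45):
    """ellipse fit of the dark recess in box (u0,v0,u1,v1), boundary above row ymax only"""
    u0,v0,u1,v1=box
    b=cv2.GaussianBlur(p,(3,3),0)[v0:v1,u0:u1,0]; a=(b<thr).astype(np.uint8)
    a=cv2.morphologyEx(a,cv2.MORPH_OPEN,np.ones((3,3)))
    cs,_=cv2.findContours(a,cv2.RETR_EXTERNAL,cv2.CHAIN_APPROX_NONE);q=max(cs,key=cv2.contourArea)[:,0]+[u0,v0]
    q=q[q[:,1]<ymax]
    w=cast(m,q,.024)[:,:2]   # fit circle on the foam top plane
    A=np.c_[2*w,np.ones(len(w))];s=np.linalg.lstsq(A,(w**2).sum(1),rcond=None)[0]
    r=np.sqrt(s[2]+s[0]**2+s[1]**2); res=np.abs(np.linalg.norm(w-s[:2],axis=1)-r)
    return s[:2],2*r,res.mean(),len(q)
E
python3 - <<'E'
from h import *
m=arm.camera_model("wrist");p=cv2.imread("pics/w2.png")
for t in (30,40,50): print(recess(p,m,(280,160,360,215),209,thr=t))
print(p[195,270:370:4,0],p[170:205:3,315,0])
c=cv2.Canny(cv2.GaussianBlur(p,(3,3),0),25,70)[200:285,270:370]; cs,_=cv2.findContours(c,cv2.RETR_LIST,cv2.CHAIN_APPROX_NONE)
g=cv2.cvtColor(p,cv2.COLOR_BGR2GRAY)
hc=cv2.HoughCircles(cv2.GaussianBlur(g,(3,3),0)[190:290,260:370],cv2.HOUGH_GRADIENT,1,5,param1=60,param2=12,minRadius=10,maxRadius=36)
print(None if hc is None else (hc[0][:6]+[260,190,0]).round(1))
E
```

```text
(array([0.62088527, 0.31247704]), np.float64(0.04641166089912523), np.float64(0.00021867456624077505), 91)
(array([0.62058941, 0.3124623 ]), np.float64(0.04912519187599186), np.float64(0.00026112628420469437), 94)
(array([0.62020361, 0.31235093]), np.float64(0.05180153490528836), np.float64(0.00027344615906446727), 97)
[56 46 60 59 56 31 26 26 23 25 20 19 23 20 21 20 22 19 37 54 57 54 61 36
 63] [53 41 24 24 20 22 22 23 22 21 18 20]
[[310.5 247.5  27.7]
 [322.5 241.5  25.2]
 [323.5 246.5  24. ]
 [316.5 248.5  14.4]
 [305.5 245.5  22.1]
 [314.5 241.5  22.9]]
```

Request:
send_rows --motion "1 -0.0005 -0.0015 -0.03 0 0 0;1 0 0 -0.03 0 0 0;1 0 0 -0.015 0 0 0;1 0 0 -0.003 0 0 0;1 0 0 -0.002 0 0 0"

```text
clock: 5.45
position: [0.619, 0.3129, 0.0967]
ee_rot: [-3.098, -0.521, -0.002]
force: [0.2, -0.9, -1.5]
width: 0.418
gripper_force: 40.0
```

Request:
send_rows --motion "1 0 0 -0.001 0 0 0;1 0 0 -0.001 0 0 0;1 0 0 0 0 0 0"

```text
clock: 5.82
position: [0.6184, 0.3131, 0.094]
ee_rot: [-3.098, -0.522, -0.001]
force: [-0.4, 0.8, -1.4]
width: 0.416
gripper_force: 40.0
```

Request:
send_rows --motion "1 0 0 -0.001 0 0 0;1 0 0 0 0 0 0"

```text
clock: 6.08
position: [0.6185, 0.3131, 0.0935]
ee_rot: [-3.098, -0.522, -0.001]
force: [-1.6, -1.2, 4.2]
width: 0.421
gripper_force: 40.0
```

Request:
send_rows --motion "0.3 0 0 0 0 0 0;0.3 0 0 0 0 0 0;0.2 0 0 0 0 0 0;0.2 0 0 0.02 0 0 0;0 0 0 0.04 0 0 0"

```text
clock: 6.7
position: [0.6176, 0.3125, 0.1529]
ee_rot: [3.097, 0.522, -0.004]
force: [0.4, 0.9, 0.8]
width: 0.859
gripper_force: 0.0
```

Request:
send_rows --motion "0 -0.03 -0.022 0.02 0 0 0;0 -0.045 -0.031 0 0 0 0;0 -0.045 -0.031 0 0 0 0;0 -0.04 -0.028 0 0 0 0;0 -0.0245 -0.014 -0.04 0 0 0"

```text
clock: 7.32
position: [0.4344, 0.1866, 0.1357]
ee_rot: [-3.097, -0.52, -0.011]
force: [1.5, 0.4, -0.7]
width: 1.001
gripper_force: 0.0
```

Request:
send_rows --motion "0 0 0 0 0 0 0;0 0 0 0 0 0 0"

```text
clock: 7.58
position: [0.4352, 0.1879, 0.1341]
ee_rot: [-3.097, -0.522, -0.004]
force: [-0.5, 0.6, 0.3]
width: 1.001
gripper_force: 0.0
```

Run:
```python
from h import *
m=arm.camera_model("wrist");p,d=arm.get_image("wrist");cv2.imwrite("pics/w3.png",p)
x,y,z=arm.observe()["position"];print(x,y,z)
V=np.array(m["view"]);K=np.array([[m["fx"],0,m["cx"]],[0,m["fy"],m["cy"]],[0,0,1]])
print(cv2.projectPoints(np.array([[x,y,.022],[.4321,.1876,.022],[.618,.313,.037]]),cv2.Rodrigues(V[:3,:3])[0],V[:3,3],K,np.array(m["D"]))[0].round(1))
```

```text
0.4355648265929051 0.18809494487698034 0.13408597428845404
[[[ 315.1  215.5]]

 [[ 314.2  219.6]]

 [[ 202.3 -166.7]]]
```

View pics/w3.png

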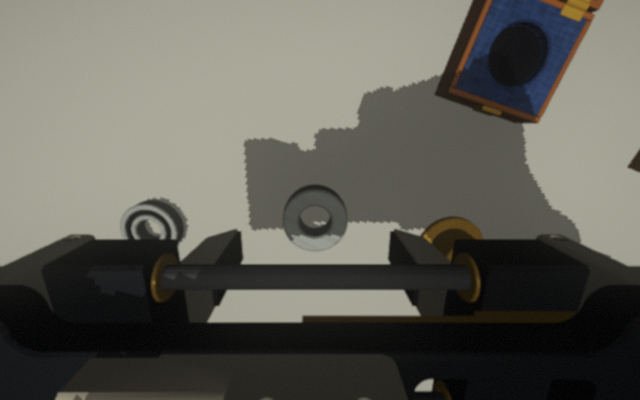

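Ring m is at about (315,216), matching the TCP projection (315,215.5), so I descend and grip.

Request:
send_rows --motion "0 0 0 -0.025 0 0 0;0 0 0 -0.025 0 0 0;0 0 0 -0.008 0 0 0;0 0 0 0 0 0 0;1 0 0 0 0 0 0"

```text
clock: 8.25
position: [0.4346, 0.1874, 0.0756]
ee_rot: [-3.098, -0.522, -0.002]
force: [0.9, 0.1, -0.4]
width: 0.936
gripper_force: 0.0
```

Request:
send_rows --motion "1 0 0 0 0 0 0;1 0 0 0 0 0 0;1 0 0 0 0 0 0;1 0 0 0 0 0 0;1 0 0 0 0 0 0"

```text
clock: 8.88
position: [0.4339, 0.1871, 0.0749]
ee_rot: [-3.098, -0.522, -0.0]
force: [-1.2, 0.2, 3.9]
width: 0.557
gripper_force: 40.0
```

Request:
send_rows --motion "1 0 0 0.01 0 0 0;1 0 0 0.03 0 0 0;1 0.008 -0.015 0.03 0 0 0;1 0.014 -0.033 0.02 0 0 0;1 0.0185 -0.0455 0.01 0 0 0"

```text
clock: 9.5
position: [0.4748, 0.0937, 0.1764]
ee_rot: [-3.096, -0.526, -0.003]
force: [0.9, 0.1, -3.5]
width: 0.556
gripper_force: 40.0
```

Request:
send_rows --motion "1 0.02 -0.052 0 0 0 0;1 0.02 -0.052 0 0 0 0;1 0.02 -0.052 0 0 0 0;1 0.02 -0.052 0 0 0 0;1 0.02 -0.052 0 0 0 0"

```text
clock: 10.12
position: [0.5744, -0.1682, 0.175]
ee_rot: [-3.097, -0.522, 0.001]
force: [1.7, -0.2, -2.1]
width: 0.554
gripper_force: 40.0
```

Request:
send_rows --motion "1 0.02 -0.052 0 0 0 0;1 0.02 -0.049 0 0 0 0;1 0.014 -0.03 0 0 0 0;1 0 0 0 0 0 0;1 0 0 0 0 0 0"

```text
clock: 10.75
position: [0.6279, -0.2965, 0.1744]
ee_rot: [-3.096, -0.522, 0.001]
force: [-0.2, 0.8, -3.0]
width: 0.551
gripper_force: 40.0
```

```bash
cat > look.py <<'E'
import sys
from h import *
n=sys.argv[1];hr=float(sys.argv[2]);rx=[float(v) for v in sys.argv[3:5]]
m=arm.camera_model("wrist");x,y,z=arm.observe()["position"];p,d=arm.get_image("wrist");cv2.imwrite(f"pics/{n}.png",p)
V=np.array(m["view"]);K=np.array([[m["fx"],0,m["cx"]],[0,m["fy"],m["cy"]],[0,0,1]])
P=lambda q:cv2.projectPoints(np.array(q,float).reshape(-1,3),cv2.Rodrigues(V[:3,:3])[0],V[:3,3],K,np.array(m["D"]))[0][:,0]
r=float(sys.argv[5]);u=P([[x,y,z-.0755+hr]])[0];c=P([rx+[.0205]])[0]
print("TCP",np.round([x,y,z],4),"ring pred",u.round(1),"recess pred",c.round(1))
# row where the ring's upper edge begins (predicted, with 5 mm spare)
ym=int(P([[x+(r+.008)*.945,y+(r+.008)*.327,z-.0755+hr]])[0,1]); w=int(50*r/.026)
for t in (35,45): print(recess(p,m,(int(c[0])-w,max(0,int(c[1])-w),int(c[0])+w,ym),ym-2,thr=t))
E
python3 look.py w4 .022 .629 -.297 .026
```

```text
TCP [ 0.6279 -0.2965  0.1744] ring pred [315.3 249.4] recess pred [316.4 199.5]
(array([ 0.62888838, -0.29810739]), np.float64(0.05897952174117853), np.float64(0.00022762430592880334), 70)
(array([ 0.6285333 , -0.29802313]), np.float64(0.061218064355228405), np.float64(0.00023726813423910237), 73)
```

View pics/w4.png

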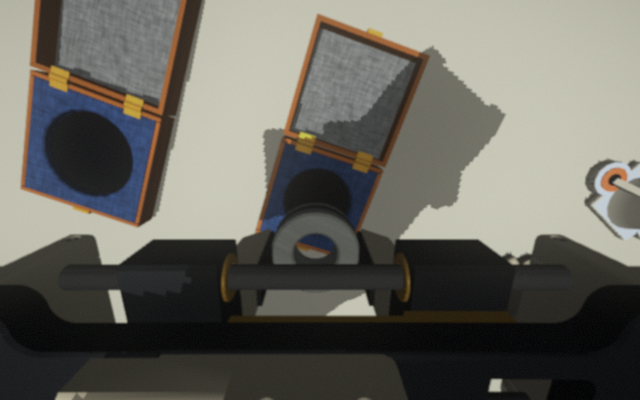

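Ring m is held at (315.5,247) with the recess at (317,198), so the offset is about 1 mm. I lower it.

Request:
send_rows --motion "1 0 -0.0015 -0.03 0 0 0;1 0 0 -0.03 0 0 0;1 0 0 -0.015 0 0 0;1 0 0 -0.004 0 0 0;1 0 0 0 0 0 0"

```text
clock: 11.42
position: [0.6288, -0.2988, 0.0965]
ee_rot: [3.097, 0.522, 0.001]
force: [0.3, 0.3, -3.4]
width: 0.555
gripper_force: 40.0
```

Request:
send_rows --motion "1 0 0 -0.001 0 0 0;1 0 0 -0.001 0 0 0;1 0 0 0 0 0 0"

```text
clock: 11.8
position: [0.6284, -0.2991, 0.094]
ee_rot: [3.098, 0.522, 0.0]
force: [0.4, 0.2, -2.7]
width: 0.553
gripper_force: 40.0
```

Request:
send_rows --motion "1 0 0 -0.001 0 0 0;1 0 0 0 0 0 0"

```text
clock: 12.05
position: [0.6283, -0.299, 0.0927]
ee_rot: [-3.098, -0.522, 0.0]
force: [-0.4, -1.2, -3.6]
width: 0.549
gripper_force: 40.0
```

Request:
send_rows --motion "1 0 0 -0.0005 0 0 0;1 0 0 0 0 0 0"

```text
clock: 12.3
position: [0.6283, -0.299, 0.0922]
ee_rot: [-3.098, -0.522, 0.0]
force: [-0.3, -0.4, -2.6]
width: 0.553
gripper_force: 40.0
```

Request:
send_rows --motion "1 0 0 -0.0008 0 0 0;1 0 0 0 0 0 0"

```text
clock: 12.55
position: [0.6284, -0.299, 0.092]
ee_rot: [3.098, 0.522, 0.0]
force: [-2.7, 2.0, 3.8]
width: 0.549
gripper_force: 40.0
```

Request:
send_rows --motion "0.2 0 0 0 0 0 0;0.2 0 0 0 0 0 0;0.1 0 0 0 0 0 0;0 0 0 0.02 0 0 0;0 0 0 0.04 0 0 0"

```text
clock: 13.18
position: [0.6276, -0.2987, 0.1516]
ee_rot: [-3.096, -0.522, 0.004]
force: [-0.0, -0.4, 0.4]
width: 0.993
gripper_force: 0.0
```

Request:
send_rows --motion "0 -0.03 0.037 0.02 0 0 0;0 -0.038 0.048 0 0 0 0;0 -0.038 0.048 0 0 0 0;0 -0.038 0.048 0 0 0 0;0 -0.0384 0.0545 0 0 0 0"

```text
clock: 13.8
position: [0.4476, -0.0657, 0.1729]
ee_rot: [3.097, 0.521, 0.004]
force: [0.9, 1.2, 0.6]
width: 1.0
gripper_force: 0.0
```

Request:
send_rows --motion "0 0 0 -0.037 0 0 0;0 0 0 0 0 0 0;0 0 0 0 0 0 0"

```text
clock: 14.18
position: [0.4494, -0.0675, 0.1356]
ee_rot: [3.098, 0.52, 0.002]
force: [0.7, -0.1, -0.3]
width: 1.0
gripper_force: 0.0
```

Run:
```python
from h import *
m=arm.camera_model("wrist");p,d=arm.get_image("wrist");cv2.imwrite("pics/w5.png",p)
x,y,z=arm.observe()["position"];print(x,y,z)
V=np.array(m["view"]);K=np.array([[m["fx"],0,m["cx"]],[0,m["fy"],m["cy"]],[0,0,1]])
print(cv2.projectPoints(np.array([[x,y,.024],[.4454,-.063,.024]]),cv2.Rodrigues(V[:3,:3])[0],V[:3,3],K,np.array(m["D"]))[0].round(1))
```

```text
0.44949278024434774 -0.06763924937862623 0.13567394768011706
[[[315.2 215.9]]

 [[308.  218.7]]]
```

View pics/w5.png

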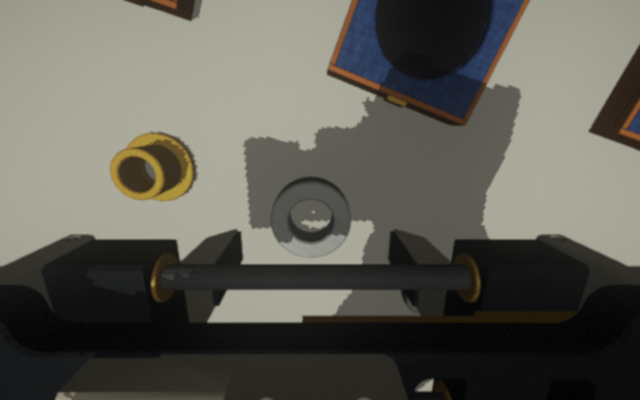

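Ring l is at (311,216) against a TCP projection of (315,216). I shift 3 mm to image left, descend and grip.

Request:
send_rows --motion "0 -0.001 0.003 -0.025 0 0 0;0 0 0 -0.025 0 0 0;0 0 0 -0.0095 0 0 0;1 0 0 0 0 0 0;1 0 0 0 0 0 0"

```text
clock: 14.85
position: [0.448, -0.0641, 0.0758]
ee_rot: [3.098, 0.521, 0.002]
force: [-0.6, 1.3, 0.4]
width: 0.831
gripper_force: 0.0
```

Request:
send_rows --motion "1 0 0 0 0 0 0;1 0 0 0 0 0 0;1 0 0 0 0 0 0"

```text
clock: 15.22
position: [0.4478, -0.0641, 0.0756]
ee_rot: [3.098, 0.521, 0.002]
force: [-0.9, -0.7, 7.3]
width: 0.689
gripper_force: 40.0
```

Request:
send_rows --motion "1 0 0 0.01 0 0 0;1 0 0 0.03 0 0 0;1 0.01 -0.002 0.03 0 0 0;1 0.025 -0.005 0.02 0 0 0;1 0.035 -0.007 0.01 0 0 0"

```text
clock: 15.85
position: [0.5175, -0.078, 0.1767]
ee_rot: [3.098, 0.522, 0.001]
force: [1.3, 0.2, -2.8]
width: 0.691
gripper_force: 40.0
```

Request:
send_rows --motion "1 0.04 -0.007 0 0 0 0;1 0.03 -0.006 0 0 0 0;1 0.016 -0.003 0 0 0 0;1 0 0 0 0 0 0;1 0 0 0 0 0 0"

```text
clock: 16.48
position: [0.6023, -0.0937, 0.1748]
ee_rot: [-3.098, -0.522, 0.002]
force: [-0.6, -0.1, -3.4]
width: 0.698
gripper_force: 40.0
```

```bash
python3 look.py w6 .024 .6045 -.0945 .032
```

```text
TCP [ 0.6023 -0.0937  0.1748] ring pred [315.2 250.9] recess pred [316.9 198.3]
(array([ 0.60513148, -0.09543324]), np.float64(0.068903337431772), np.float64(0.0002386343354352192), 71)
(array([ 0.60369251, -0.09550985]), np.float64(0.07333268798101475), np.float64(0.000218851662871753), 74)
```

View pics/w6.png

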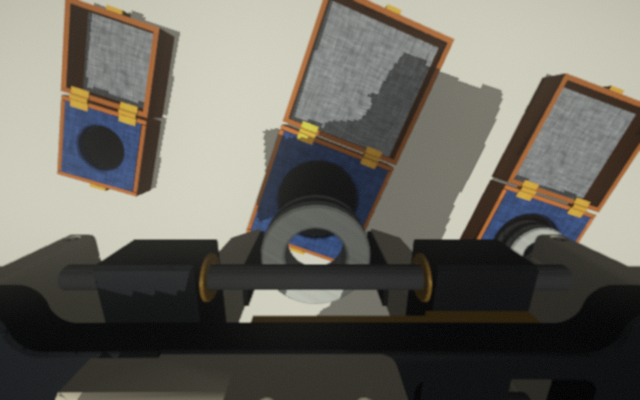

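Ring l is held at (316,251), as predicted, with the recess at (318,197). I lower it with a 1 mm shift.

Request:
send_rows --motion "1 0.001 -0.001 -0.03 0 0 0;1 0 0 -0.03 0 0 0;1 0 0 -0.015 0 0 0;1 0 0 -0.004 0 0 0;1 0 0 -0.001 0 0 0"

```text
clock: 17.15
position: [0.6047, -0.0949, 0.0956]
ee_rot: [3.098, 0.522, 0.001]
force: [-0.2, 0.6, -2.9]
width: 0.691
gripper_force: 40.0
```

Request:
send_rows --motion "1 0 0 -0.001 0 0 0;1 0 0 0 0 0 0;1 0 0 -0.001 0 0 0;1 0 0 0 0 0 0"

```text
clock: 17.65
position: [0.6043, -0.095, 0.093]
ee_rot: [3.098, 0.522, 0.0]
force: [0.1, 0.6, -3.8]
width: 0.693
gripper_force: 40.0
```

Request:
send_rows --motion "1 0 0 -0.0007 0 0 0;1 0 0 0 0 0 0"

```text
clock: 17.9
position: [0.6044, -0.0949, 0.0927]
ee_rot: [3.098, 0.522, 0.0]
force: [-2.2, 0.3, 3.6]
width: 0.695
gripper_force: 40.0
```

Request:
send_rows --motion "1 0 0 -0.0005 0 0 0;1 0 0 0 0 0 0"

```text
clock: 18.15
position: [0.6044, -0.0949, 0.0927]
ee_rot: [3.098, 0.522, 0.001]
force: [-4.3, 0.2, 9.9]
width: 0.69
gripper_force: 40.0
```

Request:
send_rows --motion "0.1 0 0 0.0005 0 0 0;0 0 0 0 0 0 0;0 0 0 0 0 0 0;0 0 0 0.02 0 0 0;0 0 0 0.04 0 0 0"

```text
clock: 18.77
position: [0.6033, -0.0949, 0.1513]
ee_rot: [-3.097, -0.522, 0.005]
force: [1.1, 0.4, 0.5]
width: 0.998
gripper_force: 0.0
```

Request:
send_rows --motion "0 -0.03 -0.013 0.02 0 0 0;0 -0.045 -0.02 0 0 0 0;0 -0.045 -0.02 0 0 0 0;0 -0.045 -0.02 0 0 0 0;0 -0.0334 -0.015 0 0 0 0"

```text
clock: 19.4
position: [0.404, -0.1837, 0.1722]
ee_rot: [3.098, 0.52, -0.001]
force: [1.1, 0.4, 0.5]
width: 1.002
gripper_force: 0.0
```

Request:
send_rows --motion "0.3 0 0 -0.04 0 0 0;0.3 0 0 0 0 0 0;0.3 0 0 0 0 0 0"

```text
clock: 19.77
position: [0.4067, -0.1828, 0.1329]
ee_rot: [-3.098, -0.523, -0.001]
force: [-0.4, -0.9, 0.7]
width: 0.73
gripper_force: 0.0
```

Run:
```python
from h import *
m=arm.camera_model("wrist");p,d=arm.get_image("wrist");cv2.imwrite("pics/w7.png",p)
x,y,z=arm.observe()["position"];print(x,y,z)
V=np.array(m["view"]);K=np.array([[m["fx"],0,m["cx"]],[0,m["fy"],m["cy"]],[0,0,1]])
print(cv2.projectPoints(np.array([[x,y,.018],[.4051,-.1821,.018]]),cv2.Rodrigues(V[:3,:3])[0],V[:3,3],K,np.array(m["D"]))[0].round(1))
```

```text
0.4069431786656964 -0.18283288055340718 0.13314974748434044
[[[315.4 214.2]]

 [[313.7 216. ]]]
```

View pics/w7.png

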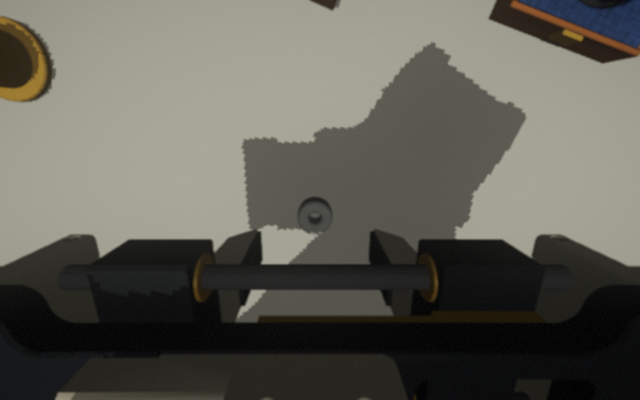

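Ring xs is at (315,214), aligned with the TCP projection (315,214). I descend and grip.

Request:
send_rows --motion "0.3 0 0 -0.025 0 0 0;0.3 0 0 -0.025 0 0 0;0.3 0 0 -0.007 0 0 0;1 0 0 0 0 0 0;1 0 0 0 0 0 0"

```text
clock: 20.45
position: [0.4066, -0.1831, 0.0761]
ee_rot: [3.097, 0.522, 0.002]
force: [-0.3, 0.5, -0.4]
width: 0.532
gripper_force: 0.0
```

Request:
send_rows --motion "1 0 0 0 0 0 0;1 0 0 0 0 0 0;1 0 0 0 0 0 0;1 0 0 0 0 0 0;1 0 0 0 0 0 0"

```text
clock: 21.08
position: [0.4061, -0.183, 0.0756]
ee_rot: [3.098, 0.521, 0.001]
force: [-0.5, 0.5, 6.0]
width: 0.28
gripper_force: 40.0
```

Request:
send_rows --motion "1 0 0 0.01 0 0 0;1 0 0 0.03 0 0 0;1 0.01 0.015 0.03 0 0 0;1 0.018 0.03 0.02 0 0 0;1 0.025 0.04 0.01 0 0 0"

```text
clock: 21.7
position: [0.4594, -0.098, 0.177]
ee_rot: [3.098, 0.518, 0.002]
force: [1.1, 0.2, 0.2]
width: 0.284
gripper_force: 40.0
```

Request:
send_rows --motion "1 0.028 0.042 0 0 0 0;1 0.028 0.042 0 0 0 0;1 0.028 0.042 0 0 0 0;1 0.025 0.04 0 0 0 0;1 0.019 0.031 0 0 0 0"

```text
clock: 22.32
position: [0.5875, 0.1012, 0.1757]
ee_rot: [-3.097, -0.524, -0.0]
force: [0.4, -0.8, -0.8]
width: 0.282
gripper_force: 40.0
```

Request:
send_rows --motion "1 0 0 0 0 0 0;1 0 0 0 0 0 0"

```text
clock: 22.58
position: [0.5864, 0.0983, 0.1752]
ee_rot: [3.097, 0.521, -0.002]
force: [-0.3, 0.1, -0.7]
width: 0.284
gripper_force: 40.0
```

```bash
python3 look.py w8 .018 .588 .1 .014
python3 - <<'E'
from h import *
p=cv2.imread("pics/w8.png");m=arm.camera_model("wrist")
for t in (35,45): print(recess(p,m,(285,150,350,225),216,thr=t))
E
```

```text
TCP [0.5864 0.0983 0.1752] ring pred [315.1 246.3] recess pred [313.9 198. ]
(array([0.58781875, 0.09831289]), np.float64(0.035651036049822366), np.float64(0.00023029082124997562), 72)
(array([0.58741387, 0.09824241]), np.float64(0.038020851903487196), np.float64(0.00020268037630968627), 75)
(array([0.5881756 , 0.09758885]), np.float64(0.035247966306466975), np.float64(0.0004487900104994207), 96)
(array([0.58744018, 0.09757987]), np.float64(0.03800059670889157), np.float64(0.00023410952683482615), 91)
```

View pics/w8.png

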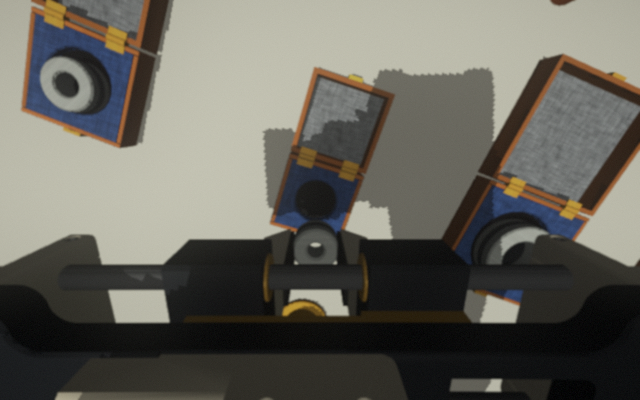

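Ring xs is held at (315.5,245) with the recess at (316.5,199), aligned within 1 mm. I lower it.

Request:
send_rows --motion "1 0.0005 0 -0.03 0 0 0;1 0 0 -0.03 0 0 0;1 0 0 -0.015 0 0 0;1 0 0 -0.004 0 0 0;1 0 0 -0.001 0 0 0"

```text
clock: 23.25
position: [0.5878, 0.0989, 0.0959]
ee_rot: [3.098, 0.521, 0.001]
force: [0.4, 0.6, 0.7]
width: 0.282
gripper_force: 40.0
```

Request:
send_rows --motion "1 0 0 -0.001 0 0 0;1 0 0 0 0 0 0;1 0 0 -0.001 0 0 0;1 0 0 0 0 0 0"

```text
clock: 23.75
position: [0.5875, 0.0991, 0.0933]
ee_rot: [3.098, 0.522, 0.0]
force: [0.1, -0.4, -0.8]
width: 0.285
gripper_force: 40.0
```

Request:
send_rows --motion "1 0 0 -0.0007 0 0 0;1 0 0 0 0 0 0"

```text
clock: 24.0
position: [0.5875, 0.0991, 0.0927]
ee_rot: [3.098, 0.522, 0.0]
force: [-0.9, -0.1, 1.5]
width: 0.284
gripper_force: 40.0
```

Request:
send_rows --motion "1 0 0 -0.0004 0 0 0;1 0 0 0 0 0 0"

```text
clock: 24.25
position: [0.5875, 0.0991, 0.0927]
ee_rot: [3.098, 0.522, 0.0]
force: [-2.5, 0.2, 6.8]
width: 0.283
gripper_force: 40.0
```

Request:
send_rows --motion "0.55 0 0 0 0 0 0;0.5 0 0 0 0 0 0;0.5 0 0 0 0 0 0;0.5 0 0 0.02 0 0 0;0.4 0 0 0.04 0 0 0"

```text
clock: 24.88
position: [0.5864, 0.0988, 0.1512]
ee_rot: [3.098, 0.522, -0.006]
force: [1.2, -0.8, 0.4]
width: 0.565
gripper_force: 0.0
```

Request:
send_rows --motion "0.3 0 0 0.05 0 0 0;0.3 -0.04 0 0.05 0 0 0;0.3 -0.06 0 0.01 0 0 0;0.3 -0.06 0 0 0 0 0;0.3 -0.06 0 0 0 0 0"

```text
clock: 25.5
position: [0.3666, 0.099, 0.261]
ee_rot: [3.098, 0.522, 0.001]
force: [-0.1, 1.3, 1.1]
width: 0.696
gripper_force: 0.0
```

Request:
send_rows --motion "0.3 -0.01 0 0 0 0 0;0.3 0 0 0 0 0 0;0.3 0 0 0 0 0 0"

```text
clock: 25.88
position: [0.3599, 0.0993, 0.2612]
ee_rot: [-3.098, -0.521, -0.002]
force: [0.6, 0.9, 0.2]
width: 0.699
gripper_force: 0.0
```

Run:
```python
from h import *
m=arm.camera_model("top");p,dep=arm.get_image("top");z=cloud(m,cv2.medianBlur(dep,3))[...,2]
cv2.imwrite("pics/t2.png",cv2.resize(p[100:300,140:500],None,fx=2.2,fy=2.2,interpolation=cv2.INTER_CUBIC))
T={'s':(171,156,.037,.6205,.3125),'xs':(272,169,.035,.5875,.098),'l':(362,160,.041,.604,-.095),'m':(457,146,.039,.6285,-.298),'bearing':(171,271,.014,.3763,.3132),'bush':(288,237,.034,.4424,.0661)}
for k,(u,v,h,X,Y) in T.items():
    b=.024 if h>.034 else 0
    a=np.zeros(z.shape,np.uint8);a[v-24:v+25,u-24:u+25]=z[v-24:v+25,u-24:u+25]>b+(h-b)*.6
    cs,_=cv2.findContours(a,cv2.RETR_EXTERNAL,cv2.CHAIN_APPROX_NONE)
    f=np.zeros_like(a);cv2.fillPoly(f,[cv2.convexHull(max(cs,key=cv2.contourArea))],1);ys,xs=np.nonzero(f);c=(xs.mean(),ys.mean());D=2*np.sqrt(len(xs)/np.pi)
    w=cast(m,[c,(c[0]+D/2,c[1])],h)
    print(k,np.round(w[0,:2],4),'ref',X,Y,'diam',round(2*np.linalg.norm(w[1]-w[0]),4),'top z',np.round(np.median(z[(a>0)]),4))
```

```text
s [0.6167 0.3125] ref 0.6205 0.3125 diam 0.04 top z 0.0358
xs [0.5857 0.1001] ref 0.5875 0.098 diam 0.028 top z 0.0336
l [ 0.6011 -0.0939] ref 0.604 -0.095 diam 0.0638 top z 0.0404
m [ 0.6256 -0.2975] ref 0.6285 -0.298 diam 0.0519 top z 0.0383
bearing [0.3717 0.3097] ref 0.3763 0.3132 diam 0.1091 top z 0.6061
bush [0.4188 0.0648] ref 0.4424 0.0661 diam 0.0795 top z 0.3032
```

View pics/t2.png

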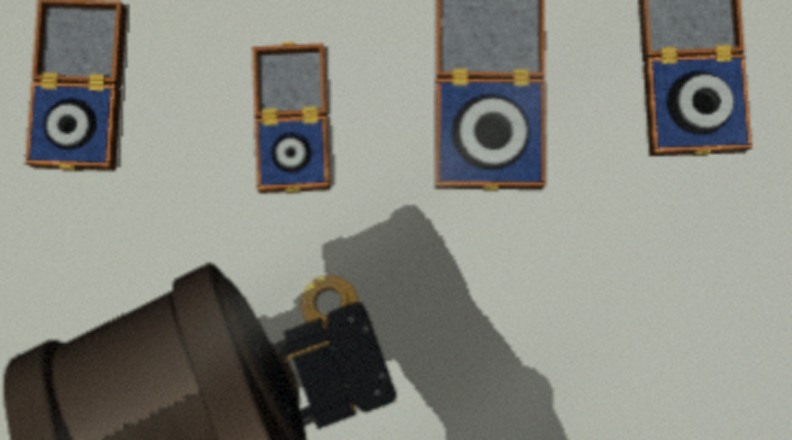

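All four rings lie seated in their own recesses. Their top heights match, and the centres are within about 4 mm. The arm hides the bearing and bushing here, but it passed well clear of both.

```bash
python3 -c "
from cell import arm
print(arm.sign_off())"
```

```text
the job is handed in; nothing more can be done
None
```

All four ring gauges were set down gently and lie flat in the recesses of their own cases, the bearing and bushing were not touched, and the job was handed in at about 26 s; the hand-in returned no verdict.

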